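Index the display arm over the light base and set up the crystal

ROBOT

A 7-joint arm with a two-finger parallel gripper is mounted at the origin on the work surface. World frame = base frame: x ahead of the robot, y to its left, z up, the work surface at z = 0. Lengths are in m, angles in rad, forces in N, time in s.
With the tool pointing down it reaches from about 0.4 to 0.9 m from the base axis. Payload 5.6 kg.
Tool frame: the origin (TCP) lies midway between the tips of the shut fingers; the grasp point (between the pads) lies 19 mm behind it (env.tcp_to_grasp is the distance from the TCP to the grasp point, in m); z points along the fingers, y is the direction in which the jaws open and shut (so a half turn about z gives the same grasp; the last joint's range is limited). The gripper opens to 92 mm and grips with 3 to 60 N. Pads are 20 mm wide; open, the fingers measure 128 mm over their backs; the gripper's body (75 mm by 189 mm) begins 69 mm behind the grasp point.
Start: joints at [1.194, 0.468, -0.012, 1.603, 0.006, 1.071, -0.056], TCP at [0.213, -0.614, 0.179] pointing down, gripper open.
Joint ranges: [-2.53, 2.53], [-0.31, 2.02], [-1.57, 1.55], [0.28, 2.44], [-1.29, 4.43], [0.15, 1.84], [-2.92, 2.92]. Speed limits (rad/s): [2.57, 2.57, 3.14, 3.14, 3.14, 3.14, 3.14].

INTERFACE

Orientations are given as a unit quaternion [x, y, z, w].
In Python, from cell import env, imaging, job gives the robot as it stands.
- The arm moves only by the tool drive_tool, never from a script. Its argument "motion" is a list of rows, each a list of 2 entries, a list of its own where there are three numbers: the shift along the tool's x, y, z in cm, then the turn, a rotation vector about the tool's x, y, z in rad. A call has 1 to 12 rows; each row shifts and turns the pose as measured when the row begins, along the tool's axes as they then stand; what a row does not reach is not made up. A row lasts 1/8 s, in which the tool goes at most 62.5 mm and 10.7 degrees, less where a joint would pass 70% of its speed; a pose out of reach is approached as far as the arm can. A call is refused whole if a number of a shift passes 6.25 or a number of a turn 0.188, either way. A call with a gripper value outside its range is refused whole. "fingers" is the opening, from -1 (shut) to 1 (fully open), so that 0 is half open, set as the call begins (left out, the last holds). The fingers move at their own pace and stop on an object; "force" is the grip in N (left out, the last holds). Time passes only in rows, so rows that do not move let the fingers close. It gives the time, the measured TCP pose, the force and the opening at its end, in the units of the state.
- env.read_state(): the state, without advancing time (a new reading comes with each control period).
- imaging.capture(name): name is "scene" or "top"; returns a dict with "color" (400x640x3 uint8, red, green, blue), "fov_y" (degrees; the focal length in pixels is half the picture's height over the tangent of half this angle, whatever the lens; pixels are square), "cx", "cy" (the principal point, pixels), "R" (3x3) and "t" (3): a world point X has camera coordinates R X + t. Camera axes: x right, y down, z forward; pixel columns grow to the right and rows downward; lengths in m; the calibration is good to about 2 mm. A picture is of the moment at which its call begins. There is no depth.
- job.close_job(): hands the job in, once; it reports no verdict.
The state is a dict: "time": time; "joints": joint angles; "qd": joint speeds; "joint_torque": joint torques, N m; "position": TCP position; "tcp_rot": TCP orientation; "ft_force": force on the tool from outside, world axes, zero at the start; "moment": the same for the moment, N m; "finger_gap": finger opening in m.
Only numpy, scipy, OpenCV 4.12 (cv2) and the standard library are available. Lean on these libraries where they do the work, as an engineer would, in place of code of your own. Each camera call takes 0.05 s, during which the arm holds its last target. There are 200 camera calls.

TASK

Pull up the spring plunger of the display arm, swing the arm round to the hole that brings its glass dish over the round light base (not the square plinth), and let the plunger snap fully home there. Then stand the tall pointed crystal upright in the middle of the dish: it is brittle, so grip it lightly and set it down softly, and leave the other stones where they are.

Things in the scene. Friction and masses are not known exactly. Their poses are not given: they have to be found in the camera images.
- stand: Round indexing stand fixed to the counter: dark wood foot and a steel index plate of 135 mm radius whose top is 40 mm above the counter. Origin at the centre of its underside, on the upright pivot axis of the display arm. The plate has three holes on a circle of 115 mm radius: one at the arm's start and one 45 degrees (0.785 rad) to either side. z up.
- swing_arm (a joint): Angle of the display arm about the stand's upright pivot, rad, positive anticlockwise from above, 0 at the start (middle hole). Holes at -0.785, 0, +0.785; stops at -1.0 and +1.0. At 0 the arm points along the stand's -x, roughly to the robot. Aluminium bar 36 mm wide, top 56 mm above the counter; light friction (under 2 N at the knob), about 0.01 rad play when pinned.
- plunger (a joint): Travel of the spring plunger, m: 0 = home, pin 11 mm deep in a hole; grows as it is pulled straight up; stop at 0.018. The pin is clear of the hole above 0.012. The spring pulls down with 6 N at home, 11 N fully drawn. Let go between holes, the pin rides on the plate (about 0.011) and drops in by itself when the arm reaches a hole.
- knob (a point): Centre of the plunger's black round knob: 36 mm diameter, 22 mm high, upright axis, centre 107 mm above the counter when home, 115 mm from the pivot axis. It does not turn on the arm: a gripper holding it should turn with the arm. Under it are a 14 mm stem and, from 82 mm above the counter down to the arm, a 28 mm steel sleeve.
- dish (a point): Middle of the top face of the flat round glass dish at the end of the arm: 96 mm diameter with a thin steel edge, top 56 mm above the counter, 220 mm from the pivot axis, on the line through pivot and knob, beyond the knob.
- light_base: Round black light base with a white top, 72 mm diameter, 23 mm high, fixed to the counter. Origin at the centre of its underside. It lies 220 mm from the pivot, under the place of the dish for one of the two outer holes; the dish swings over it with 23 mm clearance.
- plinth: Square black plinth with a white top, 68 x 68 x 23 mm, fixed to the counter, under the place of the dish for the other outer hole. Origin at the centre of its underside.
- crystal: Tall pale quartz point: loose upright six-sided prism, 40 mm across flats, 85 mm high, tip up to 122 mm, left of the stand on the counter. Origin: centre of its underside, z to the tip; x (and each 60 degrees from it) is square to flats. 0.29 to 0.43 kg. Brittle: grip about 10 N per finger; over 25 N per finger, or a drop of 1 cm onto the dish, damages it.
- ball: Pale stone ball of 60 mm diameter on a small round wooden foot, 70 mm high in all, loose, stands near the crystal. Origin at the centre of its underside. To be left alone.
- pyramid: Pale stone pyramid, foot about 51 mm square, 62 mm high, loose, stands near the crystal. Origin at the centre of its underside. To be left alone.

How it is judged:
On the way, in this order (a step that is already met when the one before it is completed fails the run):
1. the plunger is pulled out of the middle hole (value of joint plunger above 0.0115 m and value of joint swing_arm between -0.3 and 0.3 rad), for 0.04 s.
2. the arm is pinned with its dish over the round light base (value of joint plunger below 0.003 m and horizontal distance between dish and light_base below 0.012 m), for 0.2 s.
3. the crystal stands in the middle of the dish (horizontal distance between crystal and dish below 0.02 m and z of crystal in the frame of dish between -0.004 and 0.004 m and angle between crystal's own z axis and vertical below 0.1 rad), for 0.2 s.
At the end, for the whole second after the job is handed in: The plunger is home (within 3 mm) with the dish centred over the round light base (within 12 mm); the crystal stands upright (within 0.1 rad) and at rest on the dish, within 20 mm of its middle; ball and pyramid are within 20 mm of where they were (all of step 2 and all of step 3 and linear speed of crystal below 0.02 m/s and distance of each of ball, pyramid from where it was at the start of the episode below 0.02 m); the robot touches nothing.
It fails at once if the crystal is squeezed with more than 25 N per finger (50 N for both together) (contact force between the fingers and crystal above 50 N).
It fails at once if the crystal is knocked against the arm or its dish with more than 30 N (contact force between crystal and swing_arm above 30 N).
It fails at once if the crystal is dropped or swept onto the dish at more than 0.42 m/s (linear speed of crystal above 0.42 m/s and horizontal distance between crystal and dish below 0.04 m and z of crystal in the frame of dish below 0.03 m).
It fails at once if the crystal is tipped over (angle between crystal's own z axis and vertical above 0.6 rad).
It fails at once if the ball or the pyramid is disturbed (distance of any of ball, pyramid from where it was at the start of the episode above 0.03 m).
It also fails if it takes over 61 s, if anything falls off the work surface, if the arm or the gripper's body presses on something with over 40 N, if the wrist force passes 120 N, or if a joint passes its speed limit or range.

## Working session

There is one attempt and no reset: what is moved stays moved. The work goes in short steps, Python scripts to look and compute and a tool call to move; the robot and the scene stay as the last step left them, time stands still between calls to the robot, and variables do not carry over. Pictures are saved under pics/ and viewed, about 8 in all and at most 12, crops included, and the job is handed in when it is done.

Besides the shell and the picture viewer there is one more tool, called after "Emit:" as name(argument=value, ...) on one line, values as JSON. drive_tool: Moves the arm, as the interface text tells. Its arguments: {"type":"object","properties":{"motion":{"type":"array"},"fingers":{"type":"number"},"force":{"type":"number"}},"required":["motion"]}

```bash
ls; mkdir -p pics; cat > h.py <<'E'
import numpy as np, cv2
from scipy.spatial.transform import Rotation as Ro
from cell import env, imaging, job
def K(c):
    f=c["color"].shape[0]/2/np.tan(np.radians(c["fov_y"])/2); return f
def proj(c,X):
    p=np.asarray(c["R"])@np.asarray(X,float)+np.asarray(c["t"]); return np.array([c["cx"]+K(c)*p[0]/p[2], c["cy"]+K(c)*p[1]/p[2]])
def ray(c,u,v,z):
    R=np.asarray(c["R"]);d=R.T@np.array([(u-c["cx"])/K(c),(v-c["cy"])/K(c),1]);o=-R.T@np.asarray(c["t"])
    return o+d*(z-o[2])/d[2]
def save(c,n,crop=None,s=1):
    im=cv2.cvtColor(c["color"],cv2.COLOR_RGB2BGR)
    if crop: x0,y0,x1,y1=crop; im=im[y0:y1,x0:x1]
    cv2.imwrite("pics/"+n,cv2.resize(im,None,fx=s,fy=s,interpolation=cv2.INTER_CUBIC))
E
python3 - <<'E'
from h import *
for n in("scene","top"):
    c=imaging.capture(n); save(c,n+"0.png",s=1.25)
    print(n,c["fov_y"],c["cx"],c["cy"],-np.array(c["R"]).T@c["t"],np.round(c["R"],3).tolist())
print(env.read_state(), env.tcp_to_grasp)
E
```

```text
pics
scene 46.74864548732252 316.5169517776347 203.4592907023677 [1.06396724 0.2181356  0.91719871] [[-0.312, 0.95, -0.01], [0.821, 0.264, -0.506], [-0.478, -0.166, -0.862]]
top 56.80502764580792 315.2857133259221 201.4657082432981 [0.48088676 0.07950118 1.07626439] [[0.027, -0.999, 0.031], [-0.993, -0.03, -0.112], [0.113, -0.028, -0.993]]
{'time': 0.1, 'joints': array([ 1.19399634,  0.46828579, -0.01158724,  1.60349177,  0.00603315,
        1.07138215, -0.0562793 ]), 'qd': array([-0.00218729, -0.00097658, -0.00043018, -0.00191848,  0.00104104,
        0.00162313, -0.00170589]), 'joint_torque': array([ 7.20717399e-04, -5.21644235e+01, -1.25363987e-02, -2.44361883e+01,
       -5.67758724e-02,  1.41374968e-02,  4.47209936e-05]), 'position': array([ 0.21269647, -0.61363074,  0.17855426]), 'tcp_rot': array([ 9.86107693e-01,  1.66105477e-01, -1.99789060e-04, -7.40405817e-04]), 'ft_force': array([-1.10049472, -0.40580458,  0.83521822]), 'moment': array([-0.00834085, -0.01311664, -0.00698879]), 'finger_gap': 0.09197236780668998} 0.0187
```

View pics/scene0.png

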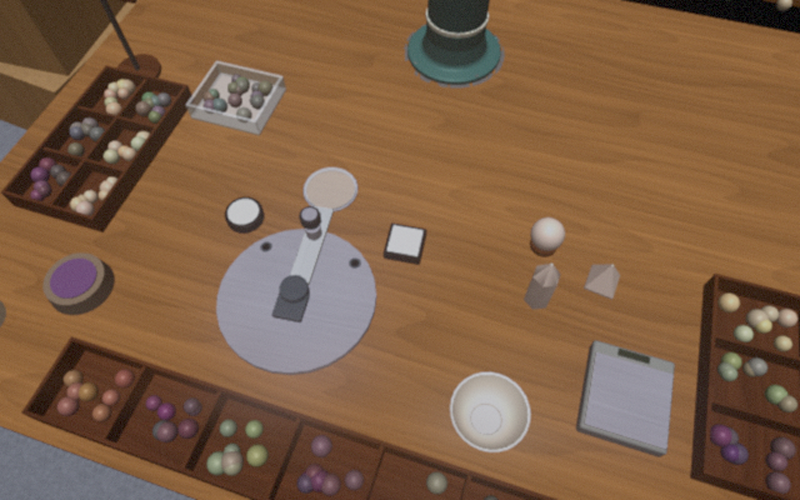

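View pics/top0.png

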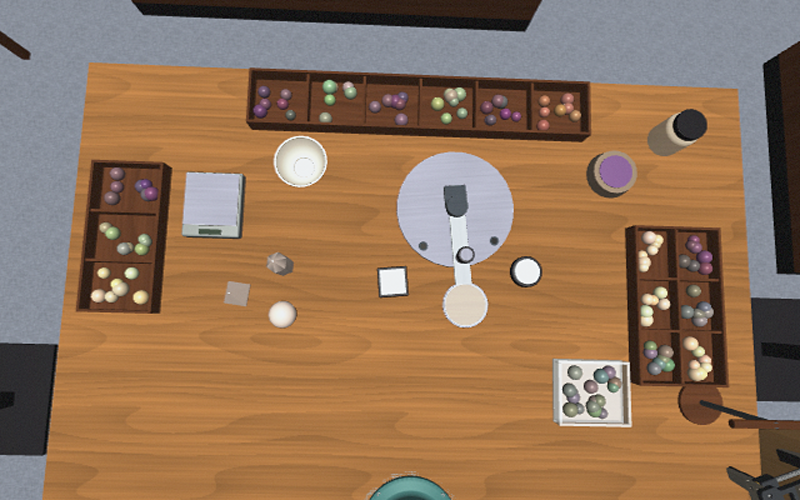

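Scene (1.25×): round base at (244,214), dish (331,188), knob (311,217), crystal (541,285). Top (1.25×): base (526,271), dish (465,306), knob (465,254), plate (455,209), crystal (280,264), ball (282,315), pyramid (237,293). The round base is on the −y side, so the swing is +0.785.

```bash
python3 - <<'E'
from h import *
T=imaging.capture("top");S=imaging.capture("scene")
P=[("plate",.04,(455,209),(296,299)),("dish",.056,(465,306),(331,188)),("base",.023,(526,271),(244,213)),("plinth",.023,(393,281),(405,242)),("knobtop",.118,(465,254),(310,214)),("tip",.122,(276,264),(552,263)),("ball",.04,(282,315),(547,236)),("pyr",.062,(237,293),(604,263))]
def seg(c,p):  # centroid of floodfill around the seed
    im=cv2.cvtColor(c["color"],cv2.COLOR_RGB2BGR).copy(); m=np.zeros((402,642),np.uint8)
    cv2.floodFill(im,m,(int(p[0]/1.25),int(p[1]/1.25)),0,(6,)*3,(6,)*3,4|cv2.FLOODFILL_FIXED_RANGE*0|(255<<8)|cv2.FLOODFILL_MASK_ONLY)
    m=m[1:-1,1:-1]; k=max(cv2.findContours(m,0,1)[0],key=cv2.contourArea); h=cv2.convexHull(k)
    M=cv2.moments(h); return (M["m10"]/M["m00"],M["m01"]/M["m00"],M["m00"]) if M["m00"]>0 else (0,0,0)
for n,z,a,b in P:
    r=[n]
    for c,p in((T,a),(S,b)):
        r.append(np.round(ray(c,p[0]/1.25,p[1]/1.25,z)[:2],4))
        if n in("dish","base","plinth","plate"):
            s=seg(c,p); r+=[np.round(s,1),"seg",np.round(ray(c,s[0],s[1],z)[:2],4)]
    print(*r)
def cr(c,x0,y0,w,h,s): return cv2.resize(cv2.cvtColor(c["color"],cv2.COLOR_RGB2BGR)[y0:y0+h,x0:x0+w],None,fx=s,fy=s,interpolation=cv2.INTER_CUBIC)
# top crop x 175..250,y 190..265 ; scene crop x 405..505, y165..255
a=cr(T,175,192,75,75,5);b=cr(S,405,170,80,75,5)
a2=cr(T,340,150,75,75,3);b2=cr(S,215,125,80,75,3)
W=np.zeros((600,780,3),np.uint8);W[:375,:375]=a;W[:375,375:775]=b;W[375:,:225]=a2;W[375:,375:615]=b2;cv2.imwrite("pics/c1.png",W)
E
```

```text
plate [ 0.7019 -0.0863] [364.7 159.2 333.5] seg [ 0.7254 -0.088 ] [ 0.7121 -0.0833] [235.8 238.4  72.5] seg [ 0.711 -0.086]
dish [ 0.4818 -0.1086] [371.7 243.5 758.5] seg [ 0.4854 -0.1077] [ 0.4878 -0.1061] [264.1 150.6 924. ] seg [ 0.4889 -0.1075]
base [ 0.5658 -0.2551] [421.8 216.6 262. ] seg [ 0.5664 -0.2579] [ 0.57   -0.2529] [194.1 168.7 308. ] seg [ 0.5665 -0.2575]
plinth [0.534  0.0507] [314.2 225.1 325.5] seg [0.5331 0.0513] [0.5384 0.0541] [323.7 192.1 460. ] seg [0.5347 0.0522]
knobtop [ 0.59   -0.0961] [ 0.5905 -0.0965]
tip [0.557  0.2949] [0.5627 0.3045]
ball [0.4512 0.2939] [0.4588 0.2948]
pyr [0.4964 0.3886] [0.498  0.3945]
```

View pics/c1.png

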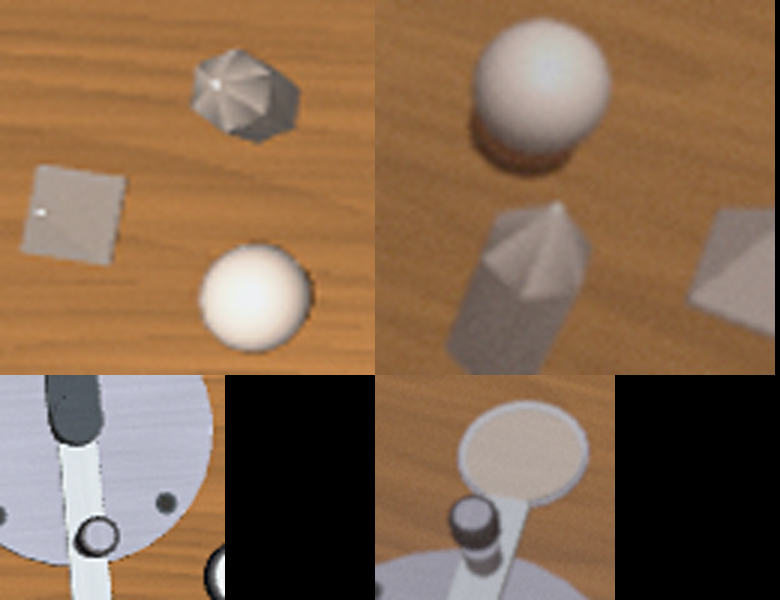

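```bash
cat >> h.py <<'E'
def plan(pos,yaw,n,s=None):
    """rows from the present pose to TCP pos / yaw of tool x (tool down), constant world step"""
    st=env.read_state(); p=np.array(st["position"]); R=Ro.from_quat(st["tcp_rot"])
    Rt=Ro.from_euler("z",yaw)*Ro.from_euler("x",np.pi); w=(R.inv()*Rt).as_rotvec()
    rows=[];
    for i in range(n):
        Ri=R*Ro.from_rotvec(w*i/n); d=Ri.inv().apply((np.array(pos)-p)/n)*100
        rows.append([np.round(d,2).tolist(),np.round(w/n,3).tolist()])
    print("yaw now",np.arctan2(*R.apply([1,0,0])[[1,0]]),"total w",np.round(w,3)); print(str(rows).replace(" ",""))
E
python3 - <<'E'
from h import *
from scipy.optimize import least_squares
T=imaging.capture("top");S=imaging.capture("scene")
print("lamp",ray(T,560,324,0),ray(S,110,54,0), "pole hi T/S px", proj(T,[.213,-.614,.18]),proj(S,[.213,-.614,.18]))
def body(x,y,a): 
    h=[[x+.0231*np.cos(a+np.pi/6+k*np.pi/3),y+.0231*np.sin(a+np.pi/6+k*np.pi/3)] for k in range(6)]
    return h
To=[((u/5+175),(v/5+192)) for u,v in[(237,50),(272,68),(268,108),(230,135),(191,104)]]
So=[((u-375)/5+405,v/5+170) for u,v in[(497,213),(485,253),(528,300),(580,290),(590,245)]]
tT=(217/5+175,86/5+192);tS=((556-375)/5+405,205/5+170)
def res(q):
    h=body(*q);r=[]
    for c,ob,t in((T,To,tT),(S,So,tS)):
        pr=np.array([proj(c,[*v,.085]) for v in h])
        for o in ob: r+=list((pr-o)[np.argmin(((pr-o)**2).sum(1))])
        r+=list(proj(c,[q[0],q[1],.122])-t)
    return np.array(r)
best=min((least_squares(res,[.56,.30,a]) for a in np.arange(0,1.05,.1)),key=lambda r:r.cost)
print(best.x,best.cost); print(np.round(res(best.x).reshape(-1,2),1).tolist())
plan([.5905,-.0975,.175],1.676,10)
E
```

```text
lamp [ 0.26990809 -0.66553481  0.        ] [ 2.66237791e-01 -6.73632508e-01  1.11022302e-16] pole hi T/S px [591.99803408 364.6280409 ] [113.58025828 -10.3295354 ]
[0.56415863 0.30370484 0.49151623] 6.567124854748434
[[-0.9, -1.0], [-0.8, 0.2], [-0.8, 0.8], [-1.1, -0.8], [-0.4, 0.7], [-0.9, -0.9], [-0.7, -0.3], [-0.9, 1.0], [-1.1, -0.6], [-0.4, -0.5], [-0.1, -0.9], [-0.1, -0.1]]
yaw now 0.33371853825294434 total w [-1.000e-03 -0.000e+00 -1.342e+00]
[[[5.26,-3.64,0.04],[-0.0,-0.0,-0.134]],[[5.7,-2.91,0.04],[-0.0,-0.0,-0.134]],[[6.04,-2.12,0.04],[-0.0,-0.0,-0.134]],[[6.27,-1.29,0.04],[-0.0,-0.0,-0.134]],[[6.38,-0.44,0.04],[-0.0,-0.0,-0.134]],[[6.38,0.42,0.04],[-0.0,-0.0,-0.134]],[[6.27,1.27,0.04],[-0.0,-0.0,-0.134]],[[6.04,2.1,0.04],[-0.0,-0.0,-0.134]],[[5.71,2.89,0.04],[-0.0,-0.0,-0.134]],[[5.27,3.63,0.04],[-0.0,-0.0,-0.134]]]
```

```bash
python3 - <<'E'
from h import *
T=imaging.capture("top");S=imaging.capture("scene")
im=[cv2.cvtColor(c["color"],cv2.COLOR_RGB2BGR) for c in(T,S)]
a=cv2.resize(im[0][280:400,500:640],(420,360));b=cv2.resize(im[1][0:120,30:150],(360,360))
cv2.imwrite("pics/lamp.png",np.hstack([a,b]))
E
```

```text
(no output)
```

View pics/lamp.png

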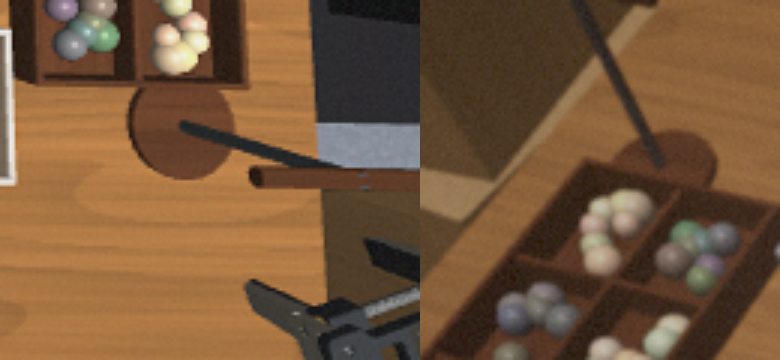

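```bash
python3 - <<'E'
from h import *
T=imaging.capture("top");S=imaging.capture("scene")
for z in(.1,.2,.3,.4,.5,.6): 
    X=ray(T,583,339,z); print(z,X[:2],proj(S,X),"pole",proj(T,[.27,-.67,z]),proj(S,[.27,-.67,z]))
plan([.5905,-.0975,.175],1.676,10)
E
```

```text
0.1 [ 0.25279086 -0.65566752] [103.76335816  22.7295336 ] pole [588.00805446 332.29332988] [95.62152284 25.75613487]
0.2 [ 0.27615501 -0.58036325] [108.98625881   0.3883891 ] pole [620.56518431 342.48601856] [78.59104674 -8.06252869]
0.3 [ 0.29951917 -0.50505899] [115.33717813 -26.77789561] pole [661.54310118 355.31501028] [ 58.78752384 -47.38783436]
0.4 [ 0.32288332 -0.42975473] [123.2257928  -60.52172724] pole [714.69407055 371.95503003] [ 35.4736288  -93.68394304]
0.5 [ 0.34624747 -0.35445047] [ 133.28748708 -103.56098471] pole [786.38856971 394.40048862] [   7.62521912 -148.98456952]
0.6 [ 0.36961162 -0.2791462 ] [ 146.56362155 -160.35012514] pole [888.381455   426.33148904] [ -26.22315231 -216.19975944]
yaw now 0.3337034585808476 total w [-0.     0.    -1.342]
[[[5.26,-3.64,0.04],[-0.0,0.0,-0.134]],[[5.7,-2.91,0.04],[-0.0,0.0,-0.134]],[[6.04,-2.12,0.04],[-0.0,0.0,-0.134]],[[6.27,-1.29,0.04],[-0.0,0.0,-0.134]],[[6.38,-0.44,0.04],[-0.0,0.0,-0.134]],[[6.39,0.42,0.04],[-0.0,0.0,-0.134]],[[6.27,1.27,0.04],[-0.0,0.0,-0.134]],[[6.05,2.1,0.04],[-0.0,0.0,-0.134]],[[5.71,2.89,0.04],[-0.0,0.0,-0.134]],[[5.27,3.62,0.04],[-0.0,0.0,-0.134]]]
```

Emit:
drive_tool(motion=[[[0, -6, 0], [0, 0, 0]], [[0, -6, 0], [0, 0, 0]], [[0, -6, 0], [0, 0, 0]], [[0, 0, 0], [0, 0, 0]]], fingers=1)

```text
time: 1.0
position: [0.1519, -0.4384, 0.177]
tcp_rot: [0.986, 0.166, -0.0, -0.001]
ft_force: [0.9, -0.9, 0.3]
finger_gap: 0.0923
```

Emit:
drive_tool(motion=[[[5, 0.3, 0], [0, 0, -0.12]], [[5, 0.3, 0], [0, 0, -0.12]], [[5, 0.3, 0], [0, 0, -0.12]], [[5, 0.3, 0], [0, 0, -0.12]]])

```text
time: 1.5
position: [0.3349, -0.3559, 0.1797]
tcp_rot: [0.918, 0.398, 0.001, 0.003]
ft_force: [-0.7, -0.3, -0.3]
finger_gap: 0.0919
```

```bash
python3 - <<'E'
from h import *
plan([.5905,-.0975,.17],1.676,9)
E
```

```text
yaw now 0.8176762756440679 total w [ 0.005  0.004 -0.858]
[[[4.04,0.11,0.1],[0.001,0.0,-0.095]],[[4.01,0.49,0.1],[0.001,0.0,-0.095]],[[3.94,0.87,0.1],[0.001,0.0,-0.095]],[[3.84,1.24,0.11],[0.001,0.0,-0.095]],[[3.71,1.6,0.11],[0.001,0.0,-0.095]],[[3.54,1.95,0.11],[0.001,0.0,-0.095]],[[3.34,2.28,0.11],[0.001,0.0,-0.095]],[[3.1,2.58,0.11],[0.001,0.0,-0.095]],[[2.84,2.87,0.11],[0.001,0.0,-0.095]]]
```

Emit:
drive_tool(motion=[[[4.0, 0.1, 0.1], [0, 0, -0.095]], [[4.0, 0.5, 0.1], [0, 0, -0.095]], [[3.9, 0.9, 0.1], [0, 0, -0.095]], [[3.8, 1.2, 0.1], [0, 0, -0.095]], [[3.7, 1.6, 0.1], [0, 0, -0.095]], [[3.5, 2.0, 0.1], [0, 0, -0.095]], [[3.3, 2.3, 0.1], [0, 0, -0.095]], [[3.1, 2.6, 0.1], [0, 0, -0.095]], [[2.8, 2.9, 0.1], [0, 0, -0.095]], [[0, 0, 0], [0, 0, 0]], [[0, 0, 0], [0, 0, 0]]])

```text
time: 2.88
position: [0.6117, -0.0913, 0.1742]
tcp_rot: [0.66, 0.752, 0.005, 0.009]
ft_force: [0.2, -0.0, 0.6]
finger_gap: 0.0921
```

```bash
python3 - <<'E'
from h import *
plan([.5905,-.0975,.09],1.676,4)
E
```

```text
yaw now 1.7010894867368263 total w [0.02  0.007 0.025]
[[[-0.07,-0.59,2.1],[0.005,0.002,0.006]],[[-0.08,-0.58,2.1],[0.005,0.002,0.006]],[[-0.08,-0.57,2.1],[0.005,0.002,0.006]],[[-0.09,-0.55,2.1],[0.005,0.002,0.006]]]
```

Emit:
drive_tool(motion=[[[-0.2, -1.2, 0], [0.01, 0.004, 0.012]], [[-0.1, -1.1, 0], [0.01, 0.003, 0.012]], [[0, 0, 0], [0, 0, 0]], [[0, 0, 0], [0, 0, 0]]])

```text
time: 3.38
position: [0.5862, -0.1016, 0.1744]
tcp_rot: [0.672, 0.741, -0.001, -0.0]
ft_force: [0.3, 0.7, 0.4]
finger_gap: 0.0917
```

```bash
python3 - <<'E'
from h import *
plan([.5905,-.0975,.09],1.676,4)
T=imaging.capture("top");S=imaging.capture("scene")
im=[cv2.cvtColor(c["color"],cv2.COLOR_RGB2BGR) for c in(T,S)]
a=cv2.resize(im[0][130:250,310:440],(390,360));b=cv2.resize(im[1][80:220,180:320],(400,400))[:360]
cv2.imwrite("pics/knob.png",np.hstack([a,b]))
E
```

```text
yaw now 1.6688354316849012 total w [-0.002  0.002 -0.007]
[[[0.1,0.12,2.11],[-0.001,0.0,-0.002]],[[0.09,0.12,2.11],[-0.001,0.0,-0.002]],[[0.09,0.12,2.11],[-0.001,0.0,-0.002]],[[0.09,0.12,2.11],[-0.001,0.0,-0.002]]]
```

View pics/knob.png

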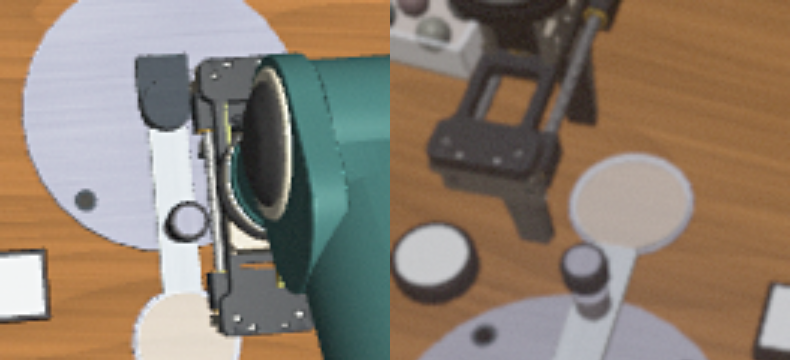

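Top view: the gripper sits high beside the knob in the picture only by parallax; knob at (186,220) of the crop and the dish and arm are undisturbed. Descending.

Emit:
drive_tool(motion=[[[0.15, 0.2, 2.2], [0, 0, -0.003]], [[0.1, 0.1, 2.2], [0, 0, -0.002]], [[0.1, 0.1, 2.2], [0, 0, -0.002]], [[0, 0, 1.5], [0, 0, 0]], [[0, 0, 0], [0, 0, 0]], [[0, 0, 0], [0, 0, 0]]])

```text
time: 4.22
position: [0.5923, -0.0969, 0.0925]
tcp_rot: [0.668, 0.744, -0.0, 0.001]
ft_force: [0.7, 0.3, 0.1]
finger_gap: 0.0919
```

```bash
python3 - <<'E'
from h import *
plan([.5905,-.0975,.088],1.676,1)
E
```

```text
yaw now 1.677345252029535 total w [0.002 0.002 0.001]
[[[-0.04,-0.19,0.45],[0.002,0.002,0.001]]]
```

Emit:
drive_tool(motion=[[[0, -0.2, 0.4], [0, 0, 0]], [[0, 0, 0], [0, 0, 0]], [[0, 0, 0], [0, 0, 0]], [[0, 0, 0], [0, 0, 0]], [[0, 0, 0], [0, 0, 0]], [[0, 0, 0], [0, 0, 0]]], fingers=-1, force=45)

```text
time: 4.97
position: [0.5915, -0.0975, 0.0904]
tcp_rot: [0.669, 0.744, 0.001, 0.003]
ft_force: [-0.2, -0.1, 0.6]
finger_gap: 0.0343
```

Emit:
drive_tool(motion=[[[0, 0, -0.5], [0, 0, 0]], [[0, 0, -0.5], [0, 0, 0]], [[0, 0, -0.5], [0, 0, 0]], [[0, 0, 0], [0, 0, 0]]])

```text
time: 5.48
position: [0.5918, -0.0974, 0.1068]
tcp_rot: [0.669, 0.744, 0.001, 0.003]
ft_force: [-0.3, -0.4, -0.4]
finger_gap: 0.0003
```

```bash
python3 - <<'E'
from h import *
T=imaging.capture("top");S=imaging.capture("scene")
im=[cv2.cvtColor(c["color"],cv2.COLOR_RGB2BGR) for c in(T,S)]
for i,c in((0,T),(1,S)):
    for X in([.5918,-.0974,.1068],[.5905,-.0975,.118]):
        p=proj(c,X); print(i,p)
a=cv2.resize(im[0][130:250,310:440],(390,360));b=cv2.resize(im[1][120:220,200:300],(400,400))[:360]
cv2.imwrite("pics/knob2.png",np.hstack([a,b]))
E
```

```text
0 [371.72565927 203.01260212]
0 [372.53957578 203.04450397]
1 [248.09577676 174.58678021]
1 [247.5535011  171.08569485]
```

View pics/knob2.png

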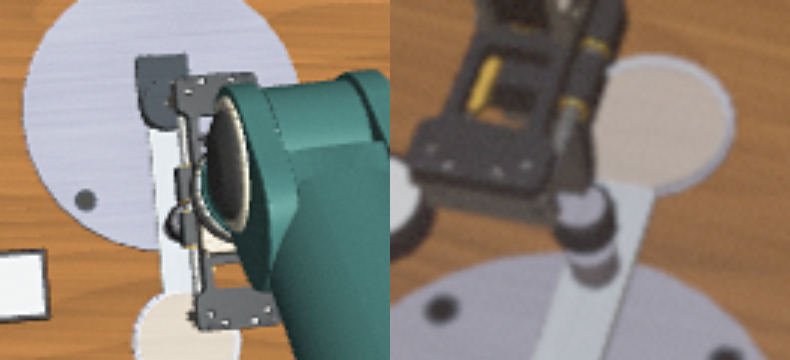

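```bash
python3 - <<'E'
from h import *
S=imaging.capture("scene")
im=cv2.cvtColor(S["color"],cv2.COLOR_RGB2BGR)[130:205,205:285]
b=cv2.resize(im,None,fx=8,fy=8,interpolation=cv2.INTER_CUBIC)
for X,col in(([.5918,-.0974,.1068],(0,0,255)),([.5905,-.0975,.118],(0,255,0))):
    p=(proj(S,X)-[205,130]+.5)*8; cv2.circle(b,tuple(p.astype(int)),3,col,1)
cv2.imwrite("pics/knob3.png",np.clip(b*1.5,0,255).astype(np.uint8)); print(env.read_state()["finger_gap"],env.read_state()["position"])
E
```

```text
0.00039276781207725877 [ 0.59125566 -0.09738347  0.10614642]
```

View pics/knob3.png

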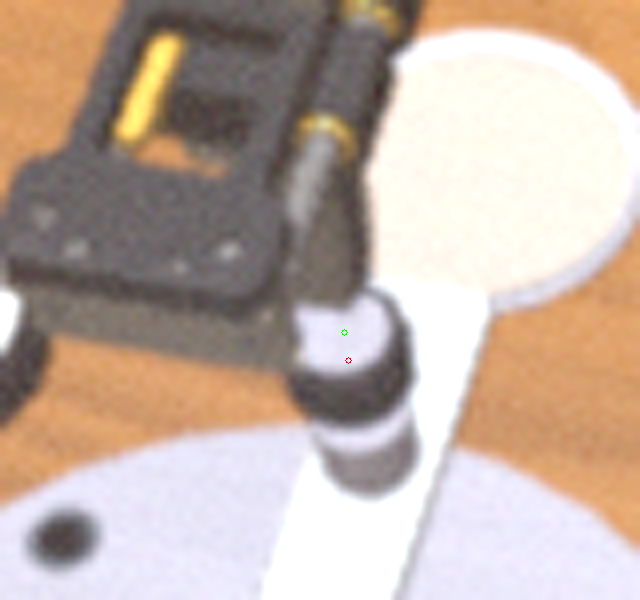

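```bash
python3 - <<'E'
from h import *
S=imaging.capture("scene")
u=np.array([np.cos(.1),np.sin(.1),0]); p=np.array([.5862,-.1016,.1744])
for dz in(0,.02): print([np.round(proj(S,p+[0,0,dz]+s*u*d),1) for s in(-1,1) for d in(.046,.06)])
print(proj(S,[.5913,-.0974,.118]),proj(S,[.5913,-.0974,.125]))
for r in(-.02,-.03,-.04): print(r,proj(S,[.5913+r,-.0974,.1068]))
E
```

```text
[array([249.2, 135.1]), array([251.1, 129.8]), array([235.6, 171.5]), array([233.4, 177.4])]
[array([247.8, 128.7]), array([249.8, 123.4]), array([233.9, 165.6]), array([231.7, 171.5])]
[247.45116121 171.39908203] [246.98416308 169.49322947]
-0.02 [251.77359325 166.98146485]
-0.03 [253.54126656 163.32611309]
-0.04 [255.29197542 159.70584191]
```

The shut fingers are visibly on top of the knob: the tips sit higher than I assumed, so the pads slipped off its upper edge. The knob is home again, so I'll open and grip lower.

Emit:
drive_tool(motion=[[[0, 0, -2], [0, 0, 0]], [[0, 0, 0], [0, 0, 0]], [[0, 0, 0], [0, 0, 0]], [[0, 0, 0], [0, 0, 0]], [[0, 0, 0], [0, 0, 0]], [[0, 0, 0], [0, 0, 0]], [[0, 0, 0], [0, 0, 0]], [[0, 0, 0], [0, 0, 0]]], fingers=1)

```text
time: 6.68
position: [0.5908, -0.0972, 0.127]
tcp_rot: [0.669, 0.744, 0.0, 0.002]
ft_force: [-0.2, 0.4, -0.3]
finger_gap: 0.0783
```

```bash
python3 - <<'E'
from h import *
plan([.5905,-.0975,.074],1.676,4)
E
```

```text
yaw now 1.6771293831206049 total w [0.004 0.003 0.001]
[[[-0.0,-0.01,1.32],[0.001,0.001,0.0]],[[-0.0,-0.01,1.32],[0.001,0.001,0.0]],[[-0.0,-0.01,1.32],[0.001,0.001,0.0]],[[-0.01,-0.01,1.32],[0.001,0.001,0.0]]]
```

Emit:
drive_tool(motion=[[[0, 0, 1.4], [0, 0, 0]], [[0, 0, 1.4], [0, 0, 0]], [[0, 0, 1.3], [0, 0, 0]], [[0, 0, 1.0], [0, 0, 0]], [[0, 0, 0], [0, 0, 0]]])

```text
time: 7.3
position: [0.5898, -0.0973, 0.0708]
tcp_rot: [0.669, 0.744, -0.0, 0.001]
ft_force: [-0.2, 0.4, 0.4]
finger_gap: 0.092
```

Emit:
drive_tool(motion=[[[0, 0, 0], [0, 0, 0]], [[0, 0, 0], [0, 0, 0]], [[0, 0, 0], [0, 0, 0]], [[0, 0, 0], [0, 0, 0]], [[0, 0, 0], [0, 0, 0]], [[0, 0, 0], [0, 0, 0]], [[0, 0, 0], [0, 0, 0]], [[0, 0, 0], [0, 0, 0]]], fingers=-1, force=50)

```text
time: 8.3
position: [0.5922, -0.0973, 0.0724]
tcp_rot: [0.668, 0.744, 0.001, 0.003]
ft_force: [1.0, -0.2, -0.0]
finger_gap: 0.0345
```

Emit:
drive_tool(motion=[[[0, 0, -0.4], [0, 0, 0]], [[0, 0, -0.4], [0, 0, 0]]])

```text
time: 8.55
position: [0.5921, -0.0972, 0.0793]
tcp_rot: [0.668, 0.744, 0.002, 0.003]
ft_force: [4.8, -0.1, -8.6]
finger_gap: 0.0347
```

```bash
python3 - <<'E'
from h import *
s=env.read_state(); print(s["ft_force"],s["position"],s["finger_gap"])
S=imaging.capture("scene")
im=cv2.cvtColor(S["color"],cv2.COLOR_RGB2BGR)[130:205,205:285]
b=cv2.resize(im,None,fx=8,fy=8,interpolation=cv2.INTER_CUBIC)
cv2.imwrite("pics/knob4.png",np.clip(b*1.5,0,255).astype(np.uint8))
s=env.read_state(); print(s["ft_force"],s["position"],s["finger_gap"])
E
```

```text
[ 4.75581508 -0.13527073 -8.62792247] [ 0.59209704 -0.09720016  0.07934194] 0.03465458913264629
[ 4.4554808  -1.81139679 -8.13221668] [ 0.5921175  -0.09721981  0.07976771] 0.034367959997926405
```

View pics/knob4.png

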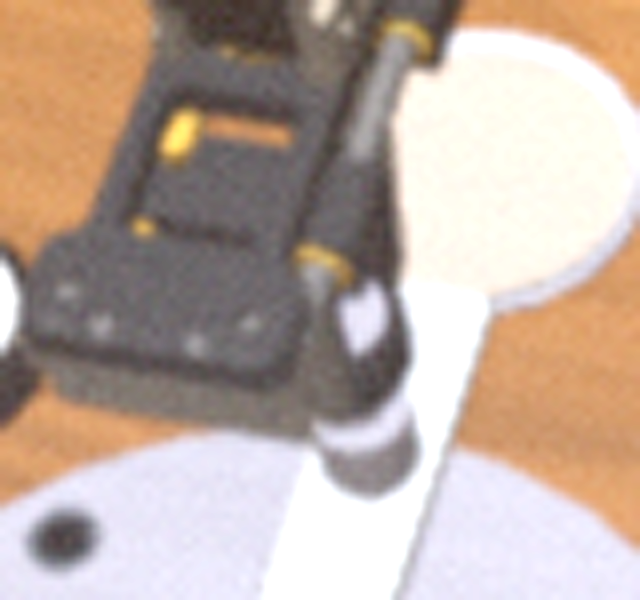

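Emit:
drive_tool(motion=[[[0, 0, -0.4], [0, 0, 0]], [[0, 0, -0.35], [0, 0, 0]], [[0, 0, 0], [0, 0, 0]]])

```text
time: 8.98
position: [0.5921, -0.0971, 0.086]
tcp_rot: [0.668, 0.744, 0.002, 0.003]
ft_force: [6.1, 0.8, -11.2]
finger_gap: 0.0345
```

Emit:
drive_tool(motion=[[[0, 0, -0.15], [0, 0, 0]], [[-0.5, 0.02, -0.02], [0, 0, -0.044]], [[-0.75, 0.025, -0.02], [0, 0, -0.065]], [[-0.75, 0.025, -0.02], [0, 0, -0.065]], [[0, 0, 0], [0, 0, 0]]])

```text
time: 9.6
position: [0.5957, -0.1167, 0.085]
tcp_rot: [0.6, 0.8, 0.003, 0.002]
ft_force: [6.8, 0.2, -11.0]
finger_gap: 0.0342
```

```bash
cat >> h.py <<'E'
PIV=np.array([.7050,-.0866])
def sw():
    s=env.read_state();d=s["position"][:2]-PIV
    R=Ro.from_quat(s["tcp_rot"]);x=R.apply([1,0,0]);print("ang",np.unwrap([0,np.arctan2(-d[1],-d[0])])[1]-.1047,"r",np.hypot(*d),"tool",np.arctan2(x[1],x[0])-1.676,s["position"],s["ft_force"],s["finger_gap"])
E
python3 -c "
from h import *
sw()"
```

```text
ang 0.1638206562773607 r 0.11331278888081195 tool 0.17918615253406678 [ 0.59574784 -0.11666249  0.08495386] [  6.76686295   0.21604848 -11.02893386] 0.034157307127399894
```

Emit:
drive_tool(motion=[[[-0.75, 0.025, -0.1], [0, 0, -0.063]], [[-0.75, 0.025, -0.05], [0, 0, -0.063]], [[-0.75, 0.025, -0.03], [0, 0, -0.063]], [[-0.75, 0.025, -0.03], [0, 0, -0.063]], [[-0.75, 0.025, -0.03], [0, 0, -0.063]], [[-0.75, 0.025, -0.03], [0, 0, -0.063]], [[-0.75, 0.025, -0.03], [0, 0, -0.063]], [[0, 0, 0], [0, 0, 0]]])

```text
time: 10.6
position: [0.6197, -0.1609, 0.0831]
tcp_rot: [0.407, 0.913, 0.004, -0.001]
ft_force: [5.6, -1.1, -5.7]
finger_gap: 0.0347
```

```bash
python3 -c "
from h import *
sw()
a=.1047+.785;plan([*(PIV-.1133*np.array([np.cos(a),np.sin(a)])),.086],1.676+.785,2)"
```

```text
ang 0.6117424552429087 r 0.11312305683957839 tool 0.6271325006207487 [ 0.61968861 -0.16088858  0.08312692] [ 5.64209376 -1.14212233 -5.67256787] 0.03470998239546323
yaw now 2.3031325006207486 total w [ 0.007 -0.006 -0.158]
[[[-0.98,0.06,-0.15],[0.004,-0.003,-0.079]],[[-0.98,-0.02,-0.15],[0.004,-0.003,-0.079]]]
```

Emit:
drive_tool(motion=[[[-0.5, 0.03, -0.2], [0, 0, -0.04]], [[-0.75, 0.02, -0.1], [0, 0, -0.06]], [[-0.4, 0, 0], [0, 0, -0.04]], [[0, 0, 0], [0, 0, 0]]])

```text
time: 11.1
position: [0.6298, -0.1711, 0.0831]
tcp_rot: [0.344, 0.939, 0.005, -0.003]
ft_force: [5.8, -0.9, -9.4]
finger_gap: 0.0343
```

```bash
python3 -c "
from h import *
sw()
a=.1047+.785;plan([*(PIV-.1133*np.array([np.cos(a),np.sin(a)])),.086],1.676+.785,1)
T=imaging.capture('top')
im=cv2.cvtColor(T['color'],cv2.COLOR_RGB2BGR)[130:250,310:450]
b=cv2.resize(im,None,fx=4,fy=4,interpolation=cv2.INTER_CUBIC);cv2.imwrite('pics/t5.png',b)
print(proj(T,[.5665,-.2577,.056]))"
```

```text
ang 0.7390652999379206 r 0.11315738463494461 tool 0.7640395742283552 [ 0.62978946 -0.17114566  0.08311112] [ 5.83672655 -0.87288409 -9.37230742] 0.034270000009568244
yaw now 2.440039574228355 total w [ 0.007 -0.009 -0.021]
[[[-0.52,-0.01,-0.29],[0.007,-0.009,-0.021]]]
[425.44611379 215.73006732]
```

View pics/t5.png

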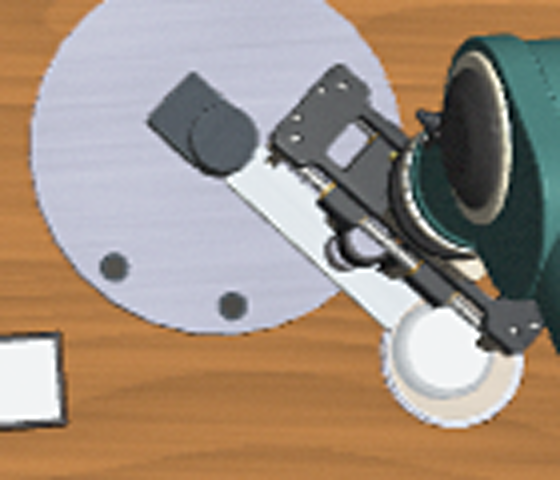

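The dish, at crop (452,360), is almost over the base at (447,345). About 5 mm of arc is left.

Emit:
drive_tool(motion=[[[-0.35, 0, 0], [0, 0, -0.015]], [[-0.15, 0, 0.1], [0, 0, -0.006]], [[0, 0, 0.3], [0, 0, 0]], [[0, 0, 0.3], [0, 0, 0]], [[0, 0, 0], [0, 0, 0]]])

```text
time: 11.78
position: [0.6322, -0.1733, 0.0744]
tcp_rot: [0.334, 0.943, 0.005, -0.005]
ft_force: [2.9, 0.9, -7.1]
finger_gap: 0.0343
```

```bash
python3 -c "
from h import *
sw()"
```

```text
ang 0.7676139686725046 r 0.1131537157226376 tool 0.7842602368378075 [ 0.6322358  -0.17325527  0.07437205] [ 2.87016361  0.90434986 -7.1039067 ] 0.0342609145275587
```

Emit:
drive_tool(motion=[[[0, 0, 0.3], [0, 0, 0]], [[0, 0, 0], [0, 0, 0]], [[0, 0, 0], [0, 0, 0]], [[0, 0, 0], [0, 0, 0]], [[0, 0, 0], [0, 0, 0]], [[0, 0, 0], [0, 0, 0]]], fingers=1)

```text
time: 12.52
position: [0.6327, -0.1742, 0.0748]
tcp_rot: [0.334, 0.943, 0.004, -0.003]
ft_force: [-1.0, 0.5, -0.2]
finger_gap: 0.0911
```

Emit:
drive_tool(motion=[[[0, 0, -3], [0, 0, 0]], [[0, 0, -5], [0, 0, 0]], [[0, 0, -5], [0, 0, 0]], [[0, 0, -2], [0, 0, 0]], [[0, 0, 0], [0, 0, 0]]])

```text
time: 13.15
position: [0.6326, -0.1755, 0.2282]
tcp_rot: [0.334, 0.943, 0.004, -0.005]
ft_force: [0.2, -0.6, 0.4]
finger_gap: 0.0918
```

```bash
python3 -c "
from h import *
print(env.read_state()['finger_gap'])
for k in range(3):
  y=.4915+k*np.pi/3; print(k,y)
plan([.45,.05,.24],.4915+2*np.pi/3,8)
plan([.564,.304,.24],.4915+2*np.pi/3,8)
"
```

```text
0.09179732676920066
0 0.4915
1 1.5386975511965977
2 2.585895102393195
yaw now 2.4612113103184394 total w [ 0.005 -0.011 -0.125]
[[[3.55,0.75,-0.1],[0.001,-0.001,-0.016]],[[3.54,0.81,-0.11],[0.001,-0.001,-0.016]],[[3.52,0.86,-0.12],[0.001,-0.001,-0.016]],[[3.51,0.92,-0.12],[0.001,-0.001,-0.016]],[[3.49,0.97,-0.13],[0.001,-0.001,-0.016]],[[3.48,1.03,-0.13],[0.001,-0.001,-0.016]],[[3.46,1.08,-0.14],[0.001,-0.001,-0.016]],[[3.44,1.14,-0.14],[0.001,-0.001,-0.016]]]
yaw now 2.4612113103184394 total w [ 0.005 -0.011 -0.125]
[[[4.44,4.12,-0.08],[0.001,-0.001,-0.016]],[[4.37,4.19,-0.09],[0.001,-0.001,-0.016]],[[4.31,4.26,-0.1],[0.001,-0.001,-0.016]],[[4.24,4.32,-0.11],[0.001,-0.001,-0.016]],[[4.17,4.39,-0.11],[0.001,-0.001,-0.016]],[[4.1,4.45,-0.12],[0.001,-0.001,-0.016]],[[4.03,4.52,-0.13],[0.001,-0.001,-0.016]],[[3.96,4.58,-0.14],[0.001,-0.001,-0.016]]]
```

```bash
python3 -c "
from h import *
plan([.564,.28,.235],3.109,11)
"
```

```text
yaw now 2.4612113103184394 total w [ 0.007 -0.01  -0.648]
[[[3.09,2.83,-0.02],[0.001,-0.001,-0.059]],[[2.92,3.0,-0.02],[0.001,-0.001,-0.059]],[[2.74,3.17,-0.02],[0.001,-0.001,-0.059]],[[2.55,3.33,-0.03],[0.001,-0.001,-0.059]],[[2.35,3.47,-0.03],[0.001,-0.001,-0.059]],[[2.14,3.6,-0.04],[0.001,-0.001,-0.059]],[[1.92,3.72,-0.04],[0.001,-0.001,-0.059]],[[1.7,3.83,-0.05],[0.001,-0.001,-0.059]],[[1.47,3.92,-0.05],[0.001,-0.001,-0.059]],[[1.24,4.0,-0.05],[0.001,-0.001,-0.059]],[[1.0,4.07,-0.06],[0.001,-0.001,-0.059]]]
```

Emit:
drive_tool(motion=[[[3.1, 2.8, 0], [0, 0, -0.06]], [[2.9, 3.0, 0], [0, 0, -0.06]], [[2.7, 3.2, 0], [0, 0, -0.06]], [[2.6, 3.3, 0], [0, 0, -0.06]], [[2.4, 3.5, 0], [0, 0, -0.06]], [[2.1, 3.6, 0], [0, 0, -0.06]], [[1.9, 3.7, 0], [0, 0, -0.06]], [[1.7, 3.8, 0], [0, 0, -0.06]], [[1.5, 3.9, 0], [0, 0, -0.06]], [[1.2, 4.0, 0], [0, 0, -0.05]], [[0.5, 2.0, 0], [0, 0, 0]], [[0, 0, 0], [0, 0, 0]]])

```text
time: 14.65
position: [0.5432, 0.2798, 0.2202]
tcp_rot: [0.024, 1.0, 0.004, -0.012]
ft_force: [-0.5, -0.3, 0.4]
finger_gap: 0.0917
```

```bash
python3 -c "
from h import *
plan([.564,.304,.225],3.109,3)
T=imaging.capture('top');S=imaging.capture('scene')
im=[cv2.cvtColor(c['color'],cv2.COLOR_RGB2BGR) for c in(T,S)]
a=cv2.resize(im[0][150:260,310:440],None,fx=3,fy=3);b=cv2.resize(im[1][110:230,170:290],(330,330))
W=np.zeros((600,720,3),np.uint8);W[:330,:390]=a;W[:330,390:]=b
W[330:,:315]=cv2.resize(im[0][180:270,170:275],(315,270));W[330:,390:690]=cv2.resize(im[1][160:250,400:500],(300,270))
cv2.imwrite('pics/c6.png',W)
print(proj(T,[.5665,-.2577,.056]),proj(S,[.5665,-.2577,.056]))
"
```

```text
yaw now 3.093144784187152 total w [ 0.007 -0.025 -0.016]
[[[-0.65,0.84,-0.17],[0.002,-0.008,-0.005]],[[-0.65,0.84,-0.17],[0.002,-0.008,-0.005]],[[-0.66,0.83,-0.16],[0.002,-0.008,-0.005]]]
[425.44611379 215.73006732] [190.58031558 160.48943945]
```

View pics/c6.png

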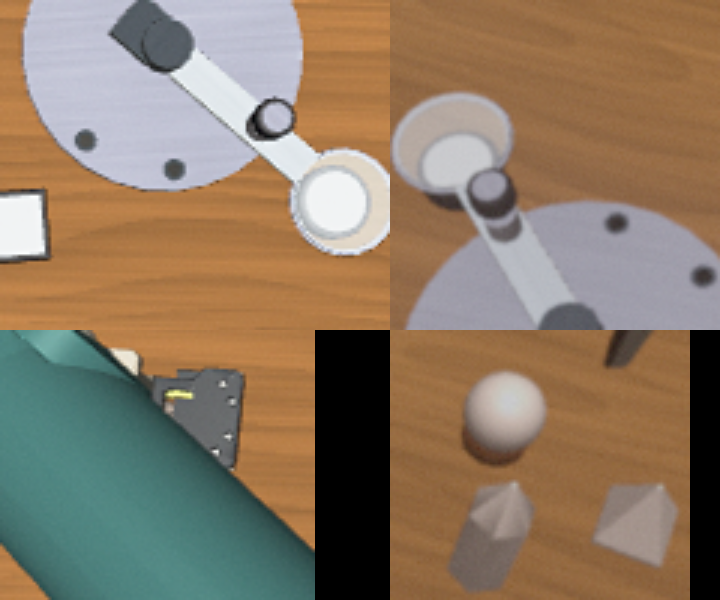

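Emit:
drive_tool(motion=[[[-1.0, 1.2, 0], [0.003, -0.012, -0.008]], [[-0.9, 1.1, 0], [0.003, -0.012, -0.008]], [[0, 0, 0], [0, 0, 0]], [[0, 0, 0], [0, 0, 0]]])

```text
time: 15.25
position: [0.5679, 0.2975, 0.2192]
tcp_rot: [0.02, 1.0, -0.001, 0.001]
ft_force: [0.2, 0.8, 0.1]
finger_gap: 0.0914
```

```bash
python3 -c "
from h import *
T=imaging.capture('top');S=imaging.capture('scene')
print('knob',ray(T,401.2,188.8,.118),ray(S,206.2,177,.118),'exp',.6326,-.176)
print('dish',ray(T,423.8,217.2,.056),ray(S,192,161.5,.056),'exp .5665 -.2577')
def rim(c,X0):  # dish ring fit: refine by edges of the rim
    g=cv2.GaussianBlur(cv2.cvtColor(c['color'],cv2.COLOR_RGB2GRAY),(0,0),1).astype(float)
    pts=[]
    for a in np.arange(0,6.28,.1):
        u=np.array([np.cos(a),np.sin(a),0]);rr=np.arange(.040,.056,.0005)
        v=[cv2.getRectSubPix(g.astype(np.float32),(1,1),tuple(map(float,proj(c,X0+r*u))))[0,0] for r in rr]
        d=np.diff(v);i=np.argmin(d)
        if d[i]<-1.5: pts.append((X0+rr[i]*u)[:2])
    pts=np.array(pts)
    A=np.c_[2*pts,np.ones(len(pts))];
    for _ in range(3):
        s=np.linalg.lstsq(A,(pts**2).sum(1),rcond=None)[0];r=np.hypot(*(pts-s[:2]).T);k=abs(r-np.median(r))<.003;pts,A=pts[k],A[k]
    print('rim',s[:2],np.median(r),len(pts))
for c in(T,S): rim(c,np.array([.5665,-.2577,.056]))
plan([.564,.304,.07],3.109,5)
"
```

```text
knob [ 0.63062646 -0.17311406  0.118     ] [ 0.63057238 -0.17377087  0.118     ] exp 0.6326 -0.176
dish [ 0.56225196 -0.25303726  0.056     ] [ 0.56807868 -0.25334134  0.056     ] exp .5665 -.2577
rim [ 0.56343427 -0.25397374] 0.049239233645669074 56
rim [ 0.56629717 -0.2542043 ] 0.04978098865474784 51
yaw now 3.1013204040365245 total w [-0.002  0.001 -0.008]
[[[0.08,0.13,2.99],[-0.0,0.0,-0.002]],[[0.08,0.13,2.99],[-0.0,0.0,-0.002]],[[0.08,0.13,2.99],[-0.0,0.0,-0.002]],[[0.08,0.13,2.99],[-0.0,0.0,-0.002]],[[0.08,0.13,2.99],[-0.0,0.0,-0.002]]]
```

Emit:
drive_tool(motion=[[[0.1, 0.2, 3], [0, 0, -0.002]], [[0.1, 0.2, 3], [0, 0, -0.002]], [[0.1, 0.1, 3], [0, 0, -0.002]], [[0.1, 0.1, 3], [0, 0, -0.002]], [[0, 0, 2.5], [0, 0, 0]], [[0, 0, 1], [0, 0, 0]], [[0, 0, 0], [0, 0, 0]]])

```text
time: 16.23
position: [0.566, 0.3016, 0.0619]
tcp_rot: [0.018, 1.0, -0.001, 0.002]
ft_force: [0.6, 0.1, 0.5]
finger_gap: 0.0918
```

```bash
python3 -c "
from h import *
plan([.564,.304,.047],3.109,1); print(env.read_state()['ft_force'])
"
```

```text
yaw now 3.1062495015484104 total w [-0.001  0.005 -0.003]
[[[0.22,0.24,1.49],[-0.001,0.005,-0.003]]]
[0.63580832 0.14167874 0.45609356]
```

Emit:
drive_tool(motion=[[[0.2, 0.2, 1.0], [0, 0.003, -0.002]], [[0, 0.05, 0.5], [0, 0, 0]], [[0, 0, 0], [0, 0, 0]], [[0, 0, 0], [0, 0, 0]], [[0, 0, 0], [0, 0, 0]], [[0, 0, 0], [0, 0, 0]]], fingers=0.02, force=10)

```text
time: 16.98
position: [0.5658, 0.3054, 0.0491]
tcp_rot: [0.017, 1.0, 0.0, 0.003]
ft_force: [-0.9, -0.3, -0.3]
finger_gap: 0.0468
```

Emit:
drive_tool(motion=[[[0, 0, 0], [0, 0, 0]], [[0, 0, 0], [0, 0, 0]], [[0, 0, 0], [0, 0, 0]], [[0, 0, 0], [0, 0, 0]]], fingers=-1, force=10)

```text
time: 17.48
position: [0.566, 0.3049, 0.0492]
tcp_rot: [0.017, 1.0, 0.0, 0.003]
ft_force: [-0.6, -0.1, 0.8]
finger_gap: 0.0394
```

Emit:
drive_tool(motion=[[[0, 0, -0.5], [0, 0, 0]], [[0, 0, -1], [0, 0, 0]], [[0, 0, -1], [0, 0, 0]], [[0, 0, 0], [0, 0, 0]]])

```text
time: 17.98
position: [0.5648, 0.3044, 0.0747]
tcp_rot: [0.017, 1.0, -0.0, 0.002]
ft_force: [-0.6, -0.1, -4.2]
finger_gap: 0.0349
```

```bash
python3 -c "
from h import *
S=imaging.capture('scene')
im=cv2.cvtColor(S['color'],cv2.COLOR_RGB2BGR)[110:250,370:510]
cv2.imwrite('pics/c7.png',cv2.resize(im,None,fx=4,fy=4,interpolation=cv2.INTER_CUBIC))
"
```

```text
(no output)
```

View pics/c7.png

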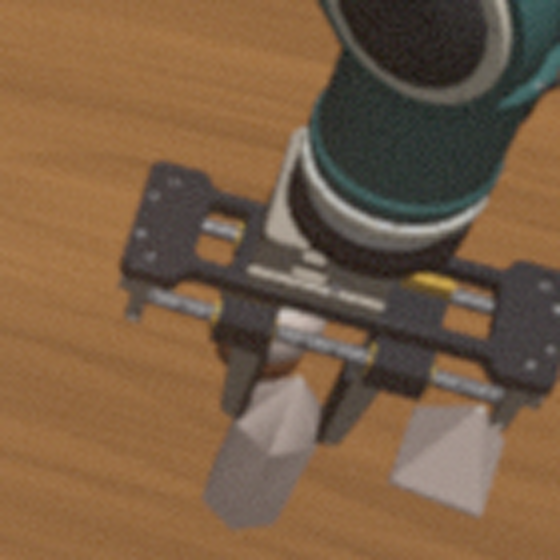

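```bash
python3 -c "
from h import *
S=imaging.capture('scene')
for z in(0,.01,.0255): print(z,(proj(S,[.5645,.3044,.122+z])-[370,110]+.5)*4,(proj(S,[.5645,.3044,z])-[370,110]+.5)*4)
for z in(.0,.01,.02,.03):print('tip',z,[(proj(S,[.5645,.3044+s*.02,.0747+z])-[370,110]+.5)*4 for s in(-1,1)])
print(env.read_state()['finger_gap'],env.read_state()['ft_force'])
"
```

```text
0 [287.50589458 406.57118361] [237.96338792 515.90898715]
0.01 [292.07946195 396.47755202] [241.63468431 507.80662192]
0.0255 [299.34399666 380.44509176] [247.45115564 494.96996423]
tip 0.0 [array([228.48171462, 441.31885985]), array([305.7819574 , 462.42159693])]
tip 0.01 [array([232.30374185, 432.01286039]), array([310.34086304, 453.24360296])]
tip 0.02 [array([236.19611437, 422.53558188]), array([314.98427502, 443.89548072])]
tip 0.03 [array([240.1607923 , 412.88225175]), array([319.71456501, 434.37245557])]
0.03507181612908102 [-0.85521333 -0.21098977 -3.63140507]
```

The crystal is fully lifted (tip at crop (300,378) matches a 25 mm rise). The fingertips, at (232,415) and (330,440), sit near its shoulder, so the grip is too high. I'll set it down and regrip about 20 mm lower.

Emit:
drive_tool(motion=[[[0, 0, 1], [0, 0, 0]], [[0, 0, 0.9], [0, 0, 0]], [[0, 0, 0.4], [0, 0, 0]], [[0, 0, 0.2], [0, 0, 0]], [[0, 0, 0], [0, 0, 0]]])

```text
time: 18.7
position: [0.567, 0.3038, 0.0517]
tcp_rot: [0.017, 1.0, -0.002, 0.004]
ft_force: [-0.1, 0.4, -3.4]
finger_gap: 0.0349
```

Emit:
drive_tool(motion=[[[0, 0, 0.15], [0, 0, 0]], [[0, 0, 0.15], [0, 0, 0]], [[0, 0, 0.1], [0, 0, 0]], [[0, 0, 0], [0, 0, 0]]])

```text
time: 19.2
position: [0.5683, 0.3045, 0.0516]
tcp_rot: [0.017, 1.0, -0.002, 0.006]
ft_force: [-0.8, -2.0, -0.1]
finger_gap: 0.0356
```

Emit:
drive_tool(motion=[[[0, 0, 0], [0, 0, 0]], [[0, 0, 0], [0, 0, 0]], [[0, 0, 0], [0, 0, 0]], [[0, 0, 0], [0, 0, 0]], [[0, 0, 0], [0, 0, 0]]], fingers=0.5)

```text
time: 19.82
position: [0.5683, 0.3054, 0.0507]
tcp_rot: [0.017, 1.0, -0.001, 0.006]
ft_force: [0.1, -0.8, -0.9]
finger_gap: 0.0686
```

```bash
python3 -c "
from h import *
plan([.565,.3042,.027],3.109,1); print(env.read_state()['finger_gap'])
S=imaging.capture('scene')
im=cv2.cvtColor(S['color'],cv2.COLOR_RGB2BGR)[140:250,390:500]
cv2.imwrite('pics/c8.png',cv2.resize(im,None,fx=4,fy=4,interpolation=cv2.INTER_CUBIC))
print((proj(S,[.5645,.3044,.122])-[390,140]+.5)*4)
"
```

```text
yaw now 3.1070794027588575 total w [-0.003  0.011 -0.002]
[[[0.35,-0.13,2.36],[-0.003,0.011,-0.002]]]
0.06864003995652865
[207.50589458 286.57118361]
```

View pics/c8.png

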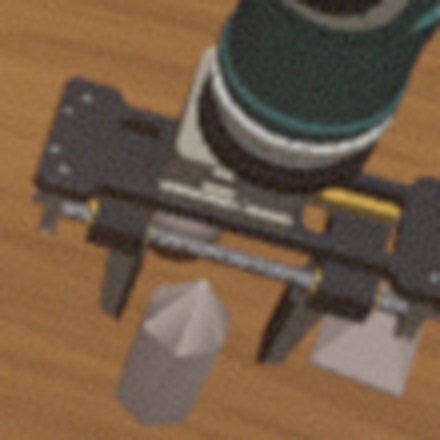

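Emit:
drive_tool(motion=[[[0.4, -0.1, 0.5], [0, 0.008, -0.002]], [[0.1, 0, 0.6], [0, 0.003, 0]], [[0, 0, 0.3], [0, 0, 0]], [[0, 0, 0], [0, 0, 0]]])

```text
time: 20.38
position: [0.5628, 0.3043, 0.0352]
tcp_rot: [0.016, 1.0, -0.001, -0.001]
ft_force: [0.4, -0.2, 0.2]
finger_gap: 0.0687
```

```bash
python3 -c "
from h import *
plan([.563,.3042,.036],3.109,1)"
```

```text
yaw now 3.1091545304602133 total w [-0.003 -0.001  0.   ]
[[[-0.02,-0.01,-0.08],[-0.003,-0.001,0.0]]]
```

Emit:
drive_tool(motion=[[[0, 0, 0], [0, 0, 0]], [[0, 0, 0], [0, 0, 0]], [[0, 0, 0], [0, 0, 0]], [[0, 0, 0], [0, 0, 0]], [[0, 0, 0], [0, 0, 0]]], fingers=0, force=12)

```text
time: 21.0
position: [0.5631, 0.3045, 0.0357]
tcp_rot: [0.016, 1.0, -0.001, -0.0]
ft_force: [-0.0, 0.6, -1.1]
finger_gap: 0.0463
```

Emit:
drive_tool(motion=[[[0, 0, 0], [0, 0, 0]], [[0, 0, 0], [0, 0, 0]], [[0, 0, 0], [0, 0, 0]], [[0, 0, 0], [0, 0, 0]], [[0, 0, 0], [0, 0, 0]]], fingers=-1, force=12)

```text
time: 21.62
position: [0.563, 0.3041, 0.0357]
tcp_rot: [0.016, 1.0, -0.002, -0.0]
ft_force: [0.4, -0.7, 1.0]
finger_gap: 0.0401
```

Emit:
drive_tool(motion=[[[0, 0, -0.5], [0, 0, 0]], [[0, 0, -1], [0, 0, 0]], [[0, 0, -1], [0, 0, 0]], [[0, 0, 0], [0, 0, 0]]])

```text
time: 22.12
position: [0.5621, 0.3037, 0.0612]
tcp_rot: [0.016, 1.0, -0.002, -0.001]
ft_force: [-0.1, -0.9, -4.8]
finger_gap: 0.0399
```

Emit:
drive_tool(motion=[[[0, 0, -1.5], [0, 0, 0]], [[0, 0, -2.5], [0, 0, 0]], [[0, 0, -2.5], [0, 0, 0]], [[0, 0, -2.5], [0, 0, 0]], [[0, 0, -2], [0, 0, 0]], [[0, 0, -1], [0, 0, 0]], [[0, 0, 0], [0, 0, 0]]])

```text
time: 23.0
position: [0.5619, 0.3042, 0.1883]
tcp_rot: [0.016, 1.0, -0.002, -0.001]
ft_force: [0.4, 0.3, -4.5]
finger_gap: 0.04
```

```bash
python3 -c "
from h import *
plan([.565,.01,.19],2.75,12); print(env.read_state()['finger_gap'],env.read_state()['ft_force'])"
```

```text
yaw now 3.1101764125377938 total w [-0.005 -0.002  0.36 ]
[[[-0.1,-2.45,-0.0],[-0.0,-0.0,0.03]],[[-0.18,-2.45,-0.0],[-0.0,-0.0,0.03]],[[-0.25,-2.44,-0.01],[-0.0,-0.0,0.03]],[[-0.32,-2.43,-0.01],[-0.0,-0.0,0.03]],[[-0.4,-2.42,-0.01],[-0.0,-0.0,0.03]],[[-0.47,-2.41,-0.01],[-0.0,-0.0,0.03]],[[-0.54,-2.39,-0.01],[-0.0,-0.0,0.03]],[[-0.61,-2.37,-0.01],[-0.0,-0.0,0.03]],[[-0.68,-2.36,-0.01],[-0.0,-0.0,0.03]],[[-0.75,-2.33,-0.01],[-0.0,-0.0,0.03]],[[-0.82,-2.31,-0.01],[-0.0,-0.0,0.03]],[[-0.89,-2.28,-0.01],[-0.0,-0.0,0.03]]]
0.039979390107651905 [ 0.44277647  0.28542626 -4.53286525]
```

Emit:
drive_tool(motion=[[[-0.05, -1.2, 0], [0, 0, 0.015]], [[-0.1, -2.0, 0], [0, 0, 0.03]], [[-0.2, -2.5, 0], [0, 0, 0.03]], [[-0.25, -2.5, 0], [0, 0, 0.03]], [[-0.3, -2.5, 0], [0, 0, 0.03]], [[-0.4, -2.5, 0], [0, 0, 0.03]], [[-0.5, -2.5, 0], [0, 0, 0.03]], [[-0.5, -2.5, 0], [0, 0, 0.03]], [[-0.6, -2.4, 0], [0, 0, 0.03]], [[-0.7, -2.4, 0], [0, 0, 0.03]], [[-0.5, -1.6, 0], [0, 0, 0.02]], [[-0.2, -0.7, 0], [0, 0, 0.01]]])

```text
time: 24.5
position: [0.5494, 0.0183, 0.1818]
tcp_rot: [0.19, 0.982, -0.009, -0.008]
ft_force: [-0.8, 0.2, -3.5]
finger_gap: 0.0398
```

```bash
python3 -c "
from h import *
plan([.565,-.255,.185],2.45,12); print(env.read_state()['finger_gap'],env.read_state()['ft_force'])"
```

```text
yaw now 2.7591678773987764 total w [-0.022 -0.008  0.309]
[[[-0.97,-2.07,0.0],[-0.002,-0.001,0.026]],[[-1.02,-2.04,0.0],[-0.002,-0.001,0.026]],[[-1.08,-2.01,-0.0],[-0.002,-0.001,0.026]],[[-1.13,-1.98,-0.0],[-0.002,-0.001,0.026]],[[-1.18,-1.95,-0.01],[-0.002,-0.001,0.026]],[[-1.23,-1.92,-0.01],[-0.002,-0.001,0.026]],[[-1.28,-1.89,-0.01],[-0.002,-0.001,0.026]],[[-1.32,-1.86,-0.02],[-0.002,-0.001,0.026]],[[-1.37,-1.82,-0.02],[-0.002,-0.001,0.026]],[[-1.42,-1.79,-0.02],[-0.002,-0.001,0.026]],[[-1.46,-1.75,-0.02],[-0.002,-0.001,0.026]],[[-1.51,-1.71,-0.02],[-0.002,-0.001,0.026]]]
0.039820078407875395 [-0.75571994  0.16463697 -3.45072959]
```

Emit:
drive_tool(motion=[[[-0.6, -1.4, -0.05], [-0.002, -0.001, 0.02]], [[-1.0, -2.1, -0.05], [-0.002, -0.001, 0.028]], [[-1.1, -2.1, -0.05], [-0.002, -0.001, 0.028]], [[-1.1, -2.1, -0.05], [-0.002, -0.001, 0.028]], [[-1.2, -2.0, -0.05], [-0.002, -0.001, 0.028]], [[-1.3, -2.0, -0.05], [-0.002, -0.001, 0.028]], [[-1.3, -1.9, -0.05], [-0.002, -0.001, 0.028]], [[-1.4, -1.9, -0.05], [-0.002, -0.001, 0.028]], [[-1.4, -1.8, -0.05], [-0.002, -0.001, 0.026]], [[-1.2, -1.5, 0], [-0.002, -0.001, 0.02]], [[-0.6, -0.7, 0], [0, 0, 0.01]], [[0, 0, 0], [0, 0, 0]]])

```text
time: 26.0
position: [0.5598, -0.2291, 0.1878]
tcp_rot: [0.331, 0.944, -0.0, 0.001]
ft_force: [-0.3, -0.0, -4.5]
finger_gap: 0.04
```

```bash
python3 -c "
from h import *
plan([.565,-.255,.12],2.45,4); print(env.read_state()['finger_gap'],env.read_state()['ft_force'])"
```

```text
yaw now 2.4672037244917844 total w [0.001 0.002 0.017]
[[[-0.5,-0.43,1.69],[0.0,0.0,0.004]],[[-0.5,-0.42,1.69],[0.0,0.0,0.004]],[[-0.51,-0.42,1.69],[0.0,0.0,0.004]],[[-0.51,-0.42,1.69],[0.0,0.0,0.004]]]
0.03998235387434823 [-0.31973754 -0.03924114 -4.45227066]
```

Emit:
drive_tool(motion=[[[-1.0, -0.85, 0], [0, 0, 0.006]], [[-0.9, -0.8, 0.5], [0, 0, 0.006]], [[0, 0, 1.5], [0, 0, 0]], [[0, 0, 1.5], [0, 0, 0]], [[0, 0, 1.5], [0, 0, 0]], [[0, 0, 0.8], [0, 0, 0]], [[0, 0, 0], [0, 0, 0]]])

```text
time: 26.88
position: [0.5642, -0.2518, 0.1241]
tcp_rot: [0.335, 0.942, 0.001, -0.001]
ft_force: [0.6, -0.3, -3.2]
finger_gap: 0.0401
```

```bash
python3 -c "
from h import *
plan([.565,-.255,.096],2.45,1); print(env.read_state()['finger_gap'],env.read_state()['ft_force'])
T=imaging.capture('top');S=imaging.capture('scene')
im=[cv2.cvtColor(c['color'],cv2.COLOR_RGB2BGR) for c in(T,S)]
x,y=im[0][160:270,370:470],im[1][90:200,140:240]
cv2.imwrite('pics/c9.png',cv2.resize(np.hstack([x,y]),None,fx=4,fy=4,interpolation=cv2.INTER_CUBIC))
p=env.read_state()['position']; b=p[2]-.0357
print('exp tip',(proj(S,[p[0],p[1],b+.122])-[40,90]+.5)*4,'exp bottom',(proj(S,[p[0],p[1],b])-[40,90]+.5)*4,'dish',(proj(S,[.565,-.254,.056])-[40,90]+.5)*4)
"
```

```text
yaw now 2.459177362865643 total w [ 0.001 -0.002  0.009]
[[[-0.26,-0.2,2.81],[0.001,-0.002,0.009]]]
0.04013684016655637 [ 0.5588496  -0.32678802 -3.24630449]
exp tip [539.86981706 101.98044792] exp bottom [600.05124302 248.98357092] dish [611.32757282 283.53127505]
```

Emit:
drive_tool(motion=[[[-0.2, -0.15, 0.6], [0, 0, 0.005]], [[-0.05, 0, 0.7], [0, 0, 0]], [[0, 0, 0.6], [0, 0, 0]], [[0, 0, 0.4], [0, 0, 0]], [[0, 0, 0], [0, 0, 0]], [[0, 0, 0], [0, 0, 0]]])

```text
time: 27.72
position: [0.5668, -0.2554, 0.1017]
tcp_rot: [0.337, 0.941, 0.001, 0.001]
ft_force: [-0.9, -0.8, -3.9]
finger_gap: 0.0401
```

Emit:
drive_tool(motion=[[[0.05, -0.25, 0.3], [0, 0, 0]], [[0, 0, 0.3], [0, 0, 0]], [[0, 0, 0.15], [0, 0, 0]], [[0, 0, 0], [0, 0, 0]]])

```text
time: 28.22
position: [0.5648, -0.2573, 0.094]
tcp_rot: [0.337, 0.941, 0.001, 0.001]
ft_force: [0.3, 0.2, -4.6]
finger_gap: 0.0403
```

Emit:
drive_tool(motion=[[[0, 0, 0.1], [0, 0, 0]], [[0, 0, 0.1], [0, 0, 0]], [[0, 0, 0], [0, 0, 0]]])

```text
time: 28.6
position: [0.565, -0.2573, 0.092]
tcp_rot: [0.337, 0.941, 0.001, 0.002]
ft_force: [0.3, -0.1, -3.9]
finger_gap: 0.04
```

Emit:
drive_tool(motion=[[[0, 0, 0.1], [0, 0, 0]], [[0, 0, 0.08], [0, 0, 0]], [[0, 0, 0], [0, 0, 0]]])

```text
time: 28.98
position: [0.566, -0.2579, 0.0917]
tcp_rot: [0.337, 0.941, 0.0, 0.003]
ft_force: [0.8, -0.1, -2.8]
finger_gap: 0.0396
```

Emit:
drive_tool(motion=[[[0, 0, 0.1], [0, 0, 0]], [[0, 0, 0.1], [0, 0, 0]], [[0, 0, 0], [0, 0, 0]]])

```text
time: 29.35
position: [0.5674, -0.2589, 0.0917]
tcp_rot: [0.338, 0.941, -0.0, 0.005]
ft_force: [-0.6, -0.2, -2.1]
finger_gap: 0.0404
```

Emit:
drive_tool(motion=[[[0, 0, 0], [0, 0, 0]], [[0, 0, 0], [0, 0, 0]], [[0, 0, 0], [0, 0, 0]]], fingers=0)

```text
time: 29.72
position: [0.5676, -0.2583, 0.0912]
tcp_rot: [0.337, 0.941, -0.0, 0.005]
ft_force: [-0.3, -0.6, -0.1]
finger_gap: 0.0457
```

Emit:
drive_tool(motion=[[[0, 0, 0], [0, 0, 0]], [[0, 0, 0], [0, 0, 0]], [[0, 0, 0], [0, 0, 0]], [[0, 0, 0], [0, 0, 0]], [[0, 0, 0], [0, 0, 0]], [[0, 0, 0], [0, 0, 0]]], fingers=1)

```text
time: 30.48
position: [0.5677, -0.2582, 0.0911]
tcp_rot: [0.337, 0.941, 0.0, 0.005]
ft_force: [0.0, 0.5, 0.7]
finger_gap: 0.092
```

Emit:
drive_tool(motion=[[[0, 0, -2], [0, 0, 0]], [[0, 0, -4], [0, 0, 0]], [[0, 0, -5], [0, 0, 0]], [[0, 0, -5], [0, 0, 0]], [[0, 0, -3], [0, 0, 0]], [[0, 0, 0], [0, 0, 0]]])

```text
time: 31.22
position: [0.567, -0.2566, 0.2944]
tcp_rot: [0.336, 0.942, 0.0, 0.007]
ft_force: [-0.4, 0.0, -0.6]
finger_gap: 0.0921
```

Emit:
drive_tool(motion=[[[2, 1.5, 0], [0, 0, 0]], [[3.3, 2.7, 0], [0, 0, 0]], [[3.3, 2.7, 0], [0, 0, 0]], [[3.3, 2.7, 0], [0, 0, 0]], [[3.3, 2.7, 0], [0, 0, 0]], [[3.3, 2.7, 0], [0, 0, 0]], [[2, 1.5, 0], [0, 0, 0]], [[0, 0, 0], [0, 0, 0]]])

```text
time: 32.22
position: [0.4983, 0.0213, 0.2835]
tcp_rot: [0.331, 0.943, -0.001, -0.002]
ft_force: [0.2, -0.6, -1.2]
finger_gap: 0.0922
```

```bash
python3 - <<'E'
from h import *
T=imaging.capture('top');S=imaging.capture('scene')
print(env.read_state()["position"])
# ascii-free numeric checks: rim fit + crystal edge fit by model/intensity
def rim(c,X0):
    g=cv2.GaussianBlur(cv2.cvtColor(c['color'],cv2.COLOR_RGB2GRAY),(0,0),1).astype(np.float32);pts=[]
    for a in np.arange(0,6.28,.1):
        u=np.array([np.cos(a),np.sin(a),0]);rr=np.arange(.040,.056,.0005)
        v=[cv2.getRectSubPix(g,(1,1),tuple(map(float,proj(c,X0+r*u))))[0,0] for r in rr];d=np.diff(v);i=np.argmin(d)
        if d[i]<-1.5: pts.append((X0+rr[i]*u)[:2])
    pts=np.array(pts)
    for _ in range(3):
        s=np.linalg.lstsq(np.c_[2*pts,np.ones(len(pts))],(pts**2).sum(1),rcond=None)[0];r=np.hypot(*(pts-s[:2]).T);pts=pts[abs(r-np.median(r))<.003]
    print('rim',s[:2],np.median(r),len(pts))
for c in(T,S): rim(c,np.array([.565,-.255,.056]))
# crystal silhouette: synthetic hull; score = mean gradient along projected hull for (x,y)
def score(c,x,y,a,tx=0,ty=0,z0=.056):
    g=cv2.GaussianBlur(c['color'].astype(np.float32),(0,0),.8);
    G=sum(np.hypot(cv2.Sobel(g[...,k],-1,1,0),cv2.Sobel(g[...,k],-1,0,1)) for k in range(3));return G
Gs=[score(c,0,0,0) for c in(T,S)]
def val(q):
    x,y,a=q; P=[[.0231*np.cos(a+k*np.pi/3),.0231*np.sin(a+k*np.pi/3),z] for k in range(6) for z in(0,.085)]+[[0,0,.122]]
    t=0
    for c,G in zip((T,S),Gs):
        h=cv2.convexHull(np.array([proj(c,np.array(p)+[x,y,.056]) for p in P],np.float32))[:,0]
        L=np.concatenate([np.linspace(h[i],h[(i+1)%len(h)],20,endpoint=False) for i in range(len(h))]).astype(np.float32)
        t+=cv2.remap(G,L[None,:,0].copy(),L[None,:,1].copy(),1).mean()
    return t
r=sorted(((val((x,y,a)),x,y,a) for x in np.arange(.545,.59,.002) for y in np.arange(-.28,-.235,.002) for a in np.arange(0,1.04,.1)),reverse=True)
print(np.round(r[:6],4).tolist(), 'median',np.median([k[0] for k in r]))
# is there movement of ball/pyramid: brightness centroid of the ball, plus pixel values
I0=[cv2.imread('pics/'+n+'0.png') for n in('top','scene')]
for c,o,bx in((T,I0[0],(175,192,60,75)),(S,I0[1],(420,165,80,55))):
    n=cv2.resize(cv2.cvtColor(c['color'],cv2.COLOR_RGB2BGR),None,fx=1.25,fy=1.25).astype(int);d=abs(n-o).max(2)
    for nm,(u,v) in (('ball',(282,315) if c is T else (547,236)),('pyr',(237,293) if c is T else (604,278))): print(nm,d[v-22:v+22,u-20:u+20].mean())
E
```

```text
[0.49941909 0.01841284 0.28358957]
rim [ 0.56548561 -0.25578231] 0.04939772760526268 49
rim [ 0.56882752 -0.25594899] 0.04943862426671235 37
[[1314.4104, 0.567, -0.262, 0.4], [1290.5939, 0.567, -0.262, 0.3], [1283.1011, 0.567, -0.262, 0.5], [1271.0159, 0.567, -0.262, 0.2], [1261.1954, 0.567, -0.262, 0.1], [1250.9008, 0.565, -0.262, 0.4]] median 394.20227
ball 5.086931818181818
pyr 5.130113636363636
ball 2.8392045454545456
pyr 2.7721590909090907
```

```bash
python3 -c "
from h import *
print(job.close_job())"
```

```text
the job is handed in; nothing more can be done
None
```

I pulled the plunger, swung the arm to the hole at +0.785 rad (the round light base) and let the plunger down there. I then stood the crystal on the dish, backed the gripper away and handed the job in at about 32 s of the 61 s allowed. No verdict came back.

**What went wrong on the way:** The first knob grip was too high and slipped off, leaving the plunger home. The first crystal grip was near its shoulder. I set it down, regripped about 15 mm lower at 12 N, and it held without slipping.

**Last checks, from camera fits after releasing:**
- **Dish:** centre at about (0.567, -0.256), about 2 mm from the round base as I measured it (limit 12 mm).
- **Plunger:** after I let go of it, the two cameras agreed on the knob to about 1 mm at its home height. I read that as the plunger being home. I did not re-measure the knob after placing the crystal.
- **Crystal:** an upright model fits well at about (0.567, -0.262), about 6 mm from the dish middle (limit 20 mm).
- **Ball and pyramid:** their image patches barely differ from the start. The difference was a little larger in the top view, about equally for both; I took that as noise.
- **Robot:** clear of everything at the end.

The 12-picture limit ran out just before the crystal was set down, so the placing was checked by numbers only, not by eye. The two cameras disagreed by about 3 mm in x on the dish.

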